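# Draw the tablet under the counter screen onto the repair mat

### The arm

A 6-joint arm with a two-finger parallel gripper is mounted at the origin on the work surface. World frame = base frame: x ahead of the robot, y to its left, z up, the work surface at z = 0. Lengths are in m, angles in rad, forces in N, time in s.
With the tool pointing down it reaches from about 0.425 to 0.95 m from the base axis. Payload 3.5 kg.
Tool frame: the origin (TCP) lies on the centre line of the jaws, within the pads' length; the fingertips stand 25 mm ahead of it and the grasp point (between the pads) lies 6 mm ahead of it; z points along the fingers, y is the direction in which the jaws open and shut (so a half turn about z gives the same grasp; the last joint's range is limited). The gripper opens to 85 mm and grips with 20 to 120 N. Pads are 22 mm wide; open, the fingers measure 114 mm over their backs; the gripper's body (76 mm by 85 mm) begins 54 mm behind the grasp point. The pads swing forward as they close: fully open they stand 13 mm farther back than shut.
Start: joints at [-1.389, 0.286, 1.577, -0, 1.279, -0.15], TCP at [0.22, -0.638, 0.256] pointing down, gripper open.
Joint ranges: [-2.77, 2.77], [-0.9, 2.22], [0.21, 2.48], [-1.53, 4.67], [0.24, 2.81], [-2.84, 2.84]. Speed limits (rad/s): [2.79, 2.79, 3.14, 3.14, 3.14, 3.14].

### API

Orientations are given as a unit quaternion [x, y, z, w].
In Python, from bench import sense, grab_frame, camera_model, close_job gives the robot as it stands.
- The arm moves only by the shell command python3 -m crank 'ROWS' [FORCE]. ROWS is JSON, a list of rows, each a list of 7 numbers: the shift along the tool's x, y, z in m, then the turn, a rotation vector about the tool's x, y, z in degrees, then the gripper's target within -1 to 1 (shut at 1, half-way at 0, fully open at -1). In form: [[dx, dy, dz, rx, ry, rz, fingers], ...]. A call has 1 to 12 rows; each row shifts and turns the commanded pose from where the row before left it, along the tool's axes as they then stand; what a row does not reach is not made up. A row lasts 1/12 s, in which the tool goes at most 41.7 mm and 7.16 degrees, less where a joint would pass 70% of its speed; a pose out of reach is approached as far as the arm can. A call is refused whole if a number of a shift passes 0.0417 or a number of a turn 7.16, either way. A call with a gripper value outside its range is refused whole. The fingers move at their own pace and stop on an object; FORCE is the grip in N (left out, the last holds). Time passes only in rows, so rows that do not move let the fingers close. It gives the time, the measured TCP pose, the force and the opening at its end, in the units of the state.
- sense(): the state, without advancing time (a new reading comes with each control period).
- grab_frame(name): name is "scene" or "top"; returns the picture (400x640x3 uint8, red, green, blue); there is no depth.
- camera_model(name): a dict with "fx", "fy", "cx", "cy" (pixels), "origin" and "attitude" of the camera in the world. Camera axes: x right, y up, looking along -z (the intrinsics and any distortion apply to the point x, -y, -z); pixel columns grow to the right and rows downward; lengths in m; the calibration is good to about 2 mm. A picture is of the moment at which its call begins. camera_model takes no time and is no camera call.
- close_job(): hands the job in, once; it reports no verdict.
The state is a dict: "time_s": time; "q": joint angles; "dq": joint speeds; "tau": joint torques, N m; "ee_pos": TCP position; "eef_rot": TCP orientation; "wrist_force": force on the tool from outside, world axes, zero at the start; "ft_torque": the same for the moment, N m; "gripper_width": opening from 0.0 (shut) to 1.0 (fully open).
Only numpy, scipy, OpenCV 4.12 (cv2) and the standard library are available. Lean on these libraries where they do the work, as an engineer would, in place of code of your own. Each camera call takes 0.05 s, during which the arm holds its last target. There are 200 camera calls.

### The job

A customer at this phone-and-internet shop has passed a tablet computer under the clear counter screen for repair. Press down on top of the tablet and draw it out towards you, sliding it flat over the counter without lifting it, until it lies fully on the grey repair mat and squared up with it, then let go of it. Leave the phone and the receipt book where they lie.

Things in the scene. Friction and masses are not known exactly. Their poses are not given: they have to be found in the camera images.
- tablet: the tablet to draw in: the largest of the three flat things lying side by side at the screen, a dark slab 180 mm (its x) by 120 mm (its y) by 9 mm thick, 0.35 kg, too wide to grip. Origin: centre of its underside, at z = 0. Its x starts roughly along world x, its far 30 to 45 mm beneath the screen. Slides easily: fingertips pressed near its middle with 10 to 25 N draw it along, two set apart also turn it.
- mat: the grey repair mat, 230 mm (its x) by 170 mm (its y), fixed, thin as paper (nothing catches on it). Origin: its centre, on the counter (z = 0). The tablet's long side goes along the mat's x, either way round. The stretch of counter between the robot and the screen, 0.45 m to either side, is else empty.
- phone: bystander: a dark phone, 72 mm (its x) by 150 mm (its y) by 9 mm thick, lying crosswise just in front of the screen. Origin: centre of its underside. The screen is a fixed clear upright pane along world y, 48 to 58 mm beyond the starting origins of phone, tablet and book; the underside of its 14 mm thick rail is 30 mm above the counter, its top edge 116 mm.
- receipt_book: bystander: a cardboard-covered receipt book, 85 mm (its x) by 130 mm (its y) by 13 mm thick, with a blue spine, lying crosswise just in front of the screen. Origin: centre of its underside.
There are look-alikes about, which are no part of the job. Leave any red look-alike of the tablet alone.

How it is judged:
By the outcome, as a careful person would: the job done as asked, in the order asked, and still so for the second after the job is handed in, with the robot touching nothing.
It also fails if it takes over 58 s, if anything falls off the work surface, if the arm or the gripper's body presses on something with over 40 N, if the wrist force passes 120 N, or if a joint passes its speed limit or range.

## Working session

There is one attempt and no reset: what is moved stays moved. The work goes in short steps, Python scripts to look and compute and a shell command to move; the robot and the scene stay as the last step left them, time stands still between calls to the robot, and variables do not carry over. Pictures are saved under pics/ and viewed, about 8 in all and at most 12, crops included, and the job is handed in when it is done.

```bash
mkdir -p pics
python3 - <<'E'
from bench import *
import cv2
for n in("scene","top"):
    cv2.imwrite(f"pics/{n}0.png",grab_frame(n)[:,:,::-1]); print(n,camera_model(n))
s=sense(); print(s["time_s"],s["ee_pos"],s["eef_rot"],s["wrist_force"])
E
```

```text
scene {'fx': 452.3182352807153, 'fy': 452.3182352807153, 'cx': 328.5610282099109, 'cy': 198.20295932557204, 'origin': array([ 0.96542364, -0.59159172,  0.66345309]), 'attitude': array([0.39820468, 0.12367034, 0.24381478, 0.8756101 ])}
top {'fx': 501.0602914226122, 'fy': 501.0602914226122, 'cx': 315.7438256507195, 'cy': 196.98096914166018, 'origin': array([0.43695661, 0.04649735, 1.02820575]), 'attitude': array([ 0.04696414, -0.04709093, -0.69991737,  0.71112058])}
0.1 [ 0.21982522 -0.6376319   0.25506634] [ 9.86263974e-01  1.65173274e-01 -1.74346757e-05 -1.07795772e-03] [ 0.46379382 -0.13494641 -0.58661654]
```

View pics/top0.png

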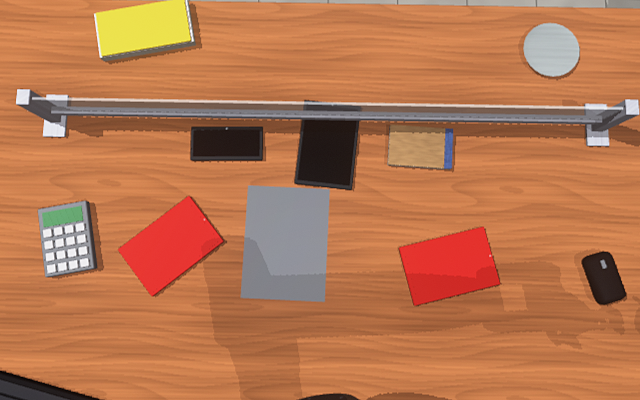

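View pics/scene0.png

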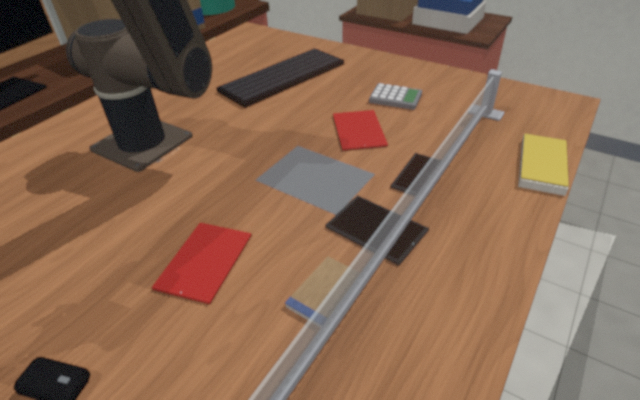

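The top view shows the tablet at about (327,150), with its near edge running from (295,183) to (353,188) and its far end under the rail. The mat is at about (286,243), the phone at (227,143) and the book at (420,148). The scene view shows the same layout.

```bash
cat > h.py <<'E'
from bench import *
import cv2, numpy as np
from scipy.spatial.transform import Rotation as Ro
def cast(px,z,n="top"):
    m=camera_model(n); px=np.atleast_2d(np.asarray(px,float))
    d=np.c_[(px[:,0]-m["cx"])/m["fx"],-(px[:,1]-m["cy"])/m["fy"],-np.ones(len(px))]
    d=Ro.from_quat(m["attitude"]).apply(d); o=m["origin"]
    return (o+d*((z-o[2])/d[:,2])[:,None])[:,:2]
def rect(mask,z):
    c=max(cv2.findContours(mask.astype(np.uint8),cv2.RETR_EXTERNAL,cv2.CHAIN_APPROX_NONE)[0],key=cv2.contourArea)
    w=cast(c[:,0],z).astype(np.float32); r=cv2.minAreaRect(w); return r,cv2.boxPoints(r)
def dark(im,roi,t=60):
    m=np.zeros(im.shape[:2],bool); x0,y0,x1,y1=roi; m[y0:y1,x0:x1]=im[y0:y1,x0:x1].max(2)<t; return m
def grey(im):
    i=im.astype(int); m=(np.ptp(i,axis=2)<25)&(i.mean(2)>75)&(i.mean(2)<180)
    m[:180]=0; m[310:]=0; m[:,:235]=0; m[:,340:]=0; return m
E
python3 - <<'E'
from h import *
im=grab_frame("top")
for n,r in(("mat",rect(grey(im),0)),("tab",rect(dark(im,(285,123,370,195)),.009)),("phone",rect(dark(im,(180,123,275,170)),.009))):
    print(n,np.round(r[0][0],4),np.round(r[0][1],4),round(r[0][2],2)); print(np.round(r[1],4).tolist())
print(cast([[388,125],[453,170],[40,112],[625,116]],.0))
s=im[118:190:6,285:370:6].max(2); print(s)
E
```

```text
mat [0.4801 0.1082] [0.169  0.2284] 88.17
[[0.36320000886917114, 0.027499999850988388], [0.5914999842643738, 0.020099999383091927], [0.5968999862670898, 0.1889999955892563], [0.3686000108718872, 0.19629999995231628]]
tab [0.6661 0.0264] [0.1183 0.1415] 84.72
[[0.5900999903678894, -0.026000000536441803], [0.7311000227928162, -0.039000000804662704], [0.7419999837875366, 0.07880000025033951], [0.6010000109672546, 0.09189999848604202]]
phone [0.6829 0.2344] [0.0703 0.147 ] 0.92
[[0.6466000080108643, 0.30730000138282776], [0.6489999890327454, 0.16030000150203705], [0.7192999720573425, 0.16140000522136688], [0.7168999910354614, 0.3084000051021576]]
[[ 0.73038513 -0.10271302]
 [ 0.63598586 -0.23799568]
 [ 0.74680507  0.63394847]
 [ 0.7581016  -0.6047315 ]]
[[ 69  67  69  71  73  81  85  86  99  99 109 112 112 128 127]
 [133 133 132  47  32  33  33  34  35  33  34  36  47 132 131]
 [133 135 136  37  32  33  32  32  34  33  33  35  37 133 129]
 [205 209 213  35  32  33  33  33  33  32  33  32  68 193 192]
 [178 182 172  29  33  32  31  31  33  33  33  33 125 197 205]
 [193 196 193  32  31  32  31  31  34  33  34  33 127 190 190]
 [207 206 147  31  31  31  31  30  33  33  33  31 128 189 188]
 [218 219  76  31  32  32  32  32  32  34  35  32 201 205 211]
 [204 202  55  33  32  33  34  33  34  34  33  44 211 206 214]
 [199 195  60  34  32  32  31  33  32  32  36  56 205 209 209]
 [194 196  44  34  35  33  33  34  35  35  35  60 206 202 197]
 [214 213 121  70  44  58  61  62  56  43  36  58 201 198 208]]
```

```bash
python3 -m crank '[[0,0,0,0,0,6.1,0],[0,0,0,0,0,6.1,0],[0,0,0,0,0,6.1,0],[0,0,0,0,0,6.1,0],[0.0153,-0.0293,0,0,0,0,0],[0.0153,-0.0293,0,0,0,0,0],[0.0153,-0.0293,0,0,0,0,0],[0.0153,-0.0293,0,0,0,0,0],[0.0153,-0.0293,0,0,0,0,0],[0.0153,-0.0293,0,0,0,0,0],[0.0153,-0.0293,0,0,0,0,0],[0.0153,-0.0293,0,0,0,0,0]]' 30
python3 -m crank '[[0.0153,-0.0293,0,0,0,0,0],[0.0153,-0.0293,0,0,0,0,0],[0.0153,-0.0293,0,0,0,0,0],[0.0153,-0.0293,0,0,0,0,0],[0.0153,-0.0293,0,0,0,0,0],[0.0153,-0.0293,0,0,0,0,0],[0.0153,-0.0293,0,0,0,0,0],[0.0153,-0.0293,0,0,0,0,0],[0,0,0,0,0,0,0],[0,0,0,0,0,0,0]]'
python3 - <<'E'
from h import *
s=sense();print(s["ee_pos"],Ro.from_quat(s["eef_rot"]).as_matrix().round(4),s["q"],s["time_s"])
E
```

```text
time_s: 1.15
ee_pos: [0.3643, -0.4147, 0.256]
eef_rot: [0.999, -0.047, -0.0, -0.0]
wrist_force: [1.0, -0.1, 0.3]
gripper_width: 0.503
time_s: 1.98
ee_pos: [0.508, -0.193, 0.256]
eef_rot: [0.999, -0.045, -0.0, -0.0]
wrist_force: [0.4, 0.2, -0.7]
gripper_width: 0.5
[ 0.50803798 -0.19297878  0.25597924] [[ 9.959e-01 -9.050e-02 -8.000e-04]
 [-9.050e-02 -9.959e-01  0.000e+00]
 [-8.000e-04  0.000e+00 -1.000e+00]] [-5.49614517e-01 -3.42548584e-03  1.90051393e+00 -3.76565605e-04
  1.24518025e+00  1.11189760e+00] 1.9833
```

```bash
python3 -m crank '[[0.0135,-0.0259,0,0,0,0,0],[0.0135,-0.0259,0,0,0,0,0],[0.0135,-0.0259,0,0,0,0,0],[0.0135,-0.0259,0,0,0,0,0],[0.0135,-0.0259,0,0,0,0,0],[0.0135,-0.0259,0,0,0,0,0],[0.0135,-0.0259,0,0,0,0,0],[0.0135,-0.0259,0,0,0,0,0],[0.0135,-0.0259,0,0,0,0,0],[0,0,0,0,0,0,0],[0,0,0,0,0,0,0]]'
python3 -m crank '[[0,0,0.03,0,0,0,0],[0,0,0.03,0,0,0,0],[0,0,0.03,0,0,0,0],[0,0,0.03,0,0,0,0],[0,0,0.03,0,0,0,0],[0,0,0,0,0,0,0],[0,0,0,0,0,0,0],[0,0,0,0,0,0,0]]'
python3 - <<'E'
from h import *
cv2.imwrite("pics/t1.png",grab_frame("top")[60:320,140:500,::-1].repeat(2,0).repeat(2,1))
E
```

```text
time_s: 2.9
ee_pos: [0.6506, 0.0258, 0.2557]
eef_rot: [0.999, -0.047, -0.001, 0.0]
wrist_force: [-0.0, -0.1, -0.7]
gripper_width: 0.501
time_s: 3.57
ee_pos: [0.6514, 0.0248, 0.1082]
eef_rot: [0.999, -0.048, 0.001, 0.0]
wrist_force: [0.5, 1.1, 1.0]
gripper_width: 0.497
```

View pics/t1.png

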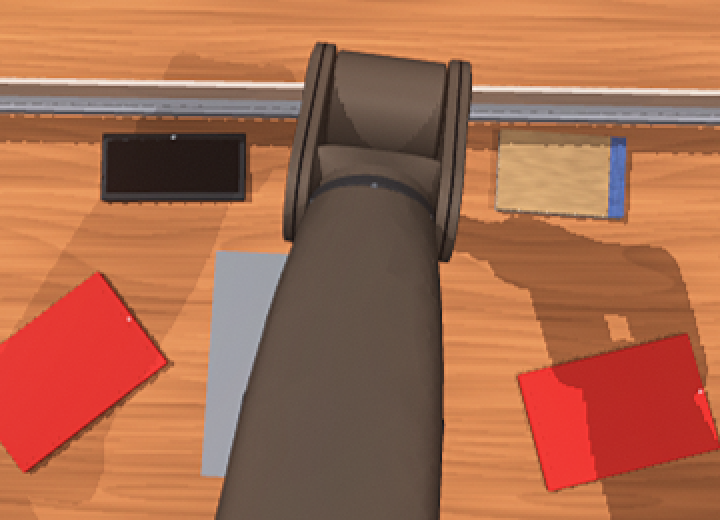

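The arm hides the tablet in the top view, and the phone and book haven't moved. I'll check wrist-to-screen clearance in the scene view.

```bash
python3 -m crank '[[-0.005,0,0.03,0,0,0,0],[-0.005,0,0.02,0,0,0,0],[0,0,0,0,0,0,0],[0,0,0,0,0,0,0]]'
python3 - <<'E'
from h import *
cv2.imwrite("pics/s1.png",cv2.resize(grab_frame("scene")[50:330,200:500,::-1],None,fx=2,fy=2))
E
```

```text
time_s: 3.95
ee_pos: [0.6409, 0.027, 0.0575]
eef_rot: [0.999, -0.047, 0.0, 0.0]
wrist_force: [0.8, 0.2, 0.1]
gripper_width: 0.498
```

View pics/s1.png

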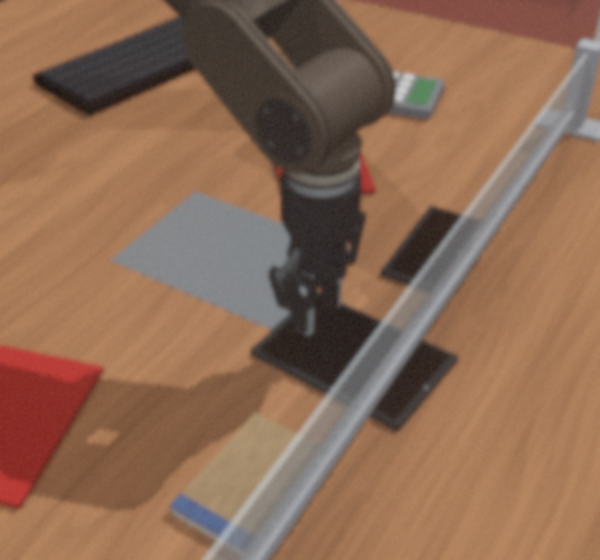

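The scene crop shows the fingers over the tablet's near half, at about (315,300), with the wrist well clear of the screen. I'll lower in small steps until contact.

```bash
python3 -m crank '[[0.01,0,0.008,0,0,0,0],[0,0,0.008,0,0,0,0],[0,0,0.004,0,0,0,0],[0,0,0,0,0,0,0],[0,0,0,0,0,0,0]]'
python3 -m crank '[[0,0,0.002,0,0,0,0],[0,0,0.002,0,0,0,0],[0,0,0,0,0,0,0],[0,0,0,0,0,0,0]]'
python3 -m crank '[[0,0,0.002,0,0,0,0],[0,0,0,0,0,0,0],[0,0,0,0,0,0,0]]'
```

```text
time_s: 4.42
ee_pos: [0.6503, 0.0263, 0.0365]
eef_rot: [0.999, -0.047, -0.0, -0.0]
wrist_force: [0.1, -0.3, 0.8]
gripper_width: 0.5
time_s: 4.75
ee_pos: [0.6505, 0.0262, 0.0324]
eef_rot: [0.999, -0.047, 0.0, 0.0]
wrist_force: [0.8, 0.7, 0.2]
gripper_width: 0.5
time_s: 5.0
ee_pos: [0.6518, 0.0261, 0.0322]
eef_rot: [0.999, -0.047, 0.001, 0.0]
wrist_force: [-0.4, 0.5, 5.7]
gripper_width: 0.499
```

```bash
python3 -m crank '[[0,0,0.001,0,0,0,0],[0,0,0.001,0,0,0,0],[0,0,0,0,0,0,0],[0,0,0,0,0,0,0]]'
python3 -m crank '[[0,0,0.001,0,0,0,0],[0,0,0,0,0,0,0],[0,0,0,0,0,0,0]]'
```

```text
time_s: 5.33
ee_pos: [0.6531, 0.026, 0.0322]
eef_rot: [0.999, -0.047, 0.003, 0.0]
wrist_force: [-1.3, -0.2, 11.0]
gripper_width: 0.5
time_s: 5.58
ee_pos: [0.6537, 0.0259, 0.0322]
eef_rot: [0.999, -0.047, 0.003, 0.0]
wrist_force: [-2.3, 0.1, 14.5]
gripper_width: 0.503
```

```bash
python3 -m crank '[[-0.002,0,0,0,0,0,0],[-0.005,0.0005,0,0,0,0,0],[-0.005,0.0005,0,0,0,0,0],[-0.005,0.0005,0,0,0,0,0],[-0.005,0.0005,0,0,0,0,0],[-0.005,0.0005,0,0,0,0,0],[-0.003,0,0,0,0,0,0],[0,0,0,0,0,0,0],[0,0,0,0,0,0,0]]'
python3 - <<'E'
from h import *
cv2.imwrite("pics/s2.png",cv2.resize(grab_frame("scene")[50:330,200:500,::-1],None,fx=2,fy=2))
E
```

```text
time_s: 6.33
ee_pos: [0.6244, 0.026, 0.0321]
eef_rot: [0.999, -0.047, 0.005, 0.0]
wrist_force: [-0.1, -0.4, 13.0]
gripper_width: 0.499
```

View pics/s2.png

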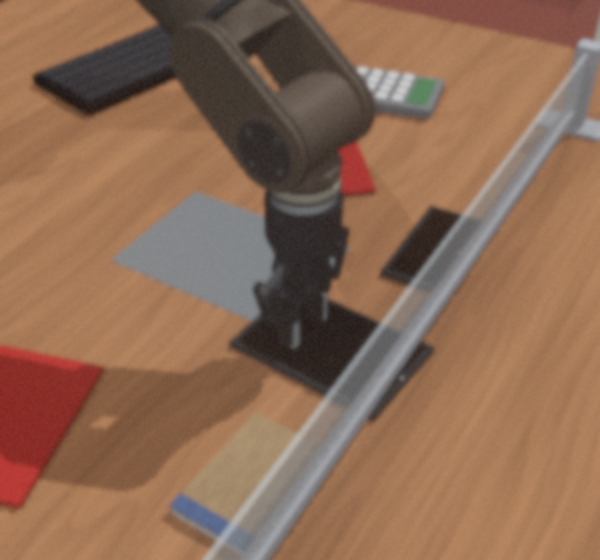

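The tablet follows without slipping. I'll continue straight back, then diagonally.

```bash
python3 -m crank '[[-0.003,0,0,0,0,0,0],[-0.006,0.0005,0,0,0,0,0],[-0.006,0.0005,0,0,0,0,0],[-0.006,0.0005,0,0,0,0,0],[-0.006,0.0005,0,0,0,0,0],[-0.006,-0.002,0,0,0,0,0],[-0.0064,-0.0028,0,0,0,0,0],[-0.0064,-0.0028,0,0,0,0,0],[-0.0064,-0.0028,0,0,0,0,0],[-0.0064,-0.0028,0,0,0,0,0],[-0.004,-0.002,0,0,0,0,0],[0,0,0,0,0,0,0]]'
python3 -m crank '[[0,0,0,0,0,0,0]]'
```

```text
time_s: 7.38
ee_pos: [0.5635, 0.0454, 0.0322]
eef_rot: [0.999, -0.047, 0.005, 0.0]
wrist_force: [-0.3, -0.5, 14.0]
gripper_width: 0.499
time_s: 7.47
ee_pos: [0.5635, 0.0454, 0.0321]
eef_rot: [0.999, -0.047, 0.005, 0.0]
wrist_force: [-0.7, 0.7, 15.5]
gripper_width: 0.501
```

```bash
python3 -m crank '[[-0.003,-0.0013,0,0,0,0,0],[-0.006,-0.0025,0,0,0,0,0],[-0.006,-0.0025,0,0,0,0,0],[-0.006,-0.0025,0,0,0,0,0],[-0.006,-0.0025,0,0,0,0,0],[-0.006,-0.0025,0,0,0,0,0],[-0.006,-0.0025,0,0,0,0,0],[-0.006,-0.0025,0,0,0,0,0],[-0.006,-0.0025,0,0,0,0,0],[-0.006,-0.0025,0,0,0,0,0],[-0.003,-0.0013,0,0,0,0,0],[0,0,0,0,0,0,0]]'
python3 -m crank '[[-0.003,-0.0013,0,0,0,0,0],[-0.006,-0.0025,0,0,0,0,0],[-0.006,-0.0025,0,0,0,0,0],[-0.006,-0.0025,0,0,0,0,0],[-0.006,-0.0025,0,0,0,0,0],[-0.006,-0.0025,0,0,0,0,0],[-0.006,-0.0025,0,0,0,0,0],[-0.006,-0.0025,0,0,0,0,0],[-0.006,-0.0025,0,0,0,0,0],[-0.006,-0.0025,0,0,0,0,0],[-0.003,-0.0013,0,0,0,0,0],[0,0,0,0,0,0,0]]'
python3 - <<'E'
from h import *
cv2.imwrite("pics/s3.png",cv2.resize(grab_frame("scene")[50:330,180:480,::-1],None,fx=2,fy=2))
E
```

```text
time_s: 8.47
ee_pos: [0.5068, 0.0761, 0.0321]
eef_rot: [0.999, -0.047, 0.006, 0.0]
wrist_force: [0.4, 0.6, 15.4]
gripper_width: 0.499
time_s: 9.47
ee_pos: [0.4499, 0.107, 0.0321]
eef_rot: [0.999, -0.047, 0.006, -0.0]
wrist_force: [0.3, 0.7, 17.2]
gripper_width: 0.498
```

View pics/s3.png

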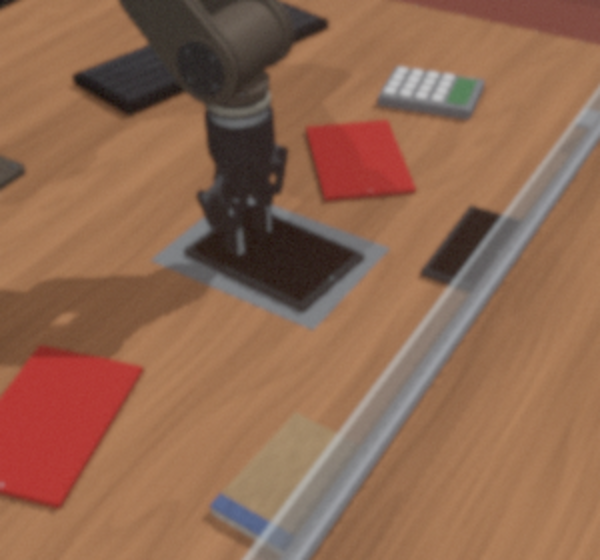

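It's on the mat. Next I'll turn it 3.4°, lift straight off, and swing the arm aside to measure.

```bash
python3 -m crank '[[0,0,0,0,0,-0.6,0],[0,0,0,0,0,-0.6,0],[0,0,0,0,0,-0.6,0],[0,0,0,0,0,-0.6,0],[0,0,0,0,0,-0.6,0],[0,0,0,0,0,-0.4,0],[0,0,0,0,0,0,0],[0,0,0,0,0,0,0]]'
python3 -m crank '[[0,0,-0.002,0,0,0,0],[0,0,-0.003,0,0,0,0],[0,0,-0.01,0,0,0,0],[0,0,-0.03,0,0,0,0],[0,0,-0.03,0,0,0,0],[0,0,-0.03,0,0,0,0],[0,0,-0.03,0,0,0,0],[0,0,-0.03,0,0,0,0],[0,0,0,0,0,0,0]]'
python3 -m crank '[[0,0.03,0,0,0,0,0],[0,0.03,0,0,0,0,0],[0,0.03,0,0,0,0,0],[0,0.03,0,0,0,0,0],[0.015,0.03,0,0,0,0,0],[0.015,0.03,0,0,0,0,0],[0,0.03,0,0,0,0,0],[0,0.03,0,0,0,0,0],[0,0.03,0,0,0,0,0],[0,0.03,0,0,0,0,0],[0,0.03,0,0,0,0,0],[0,0,0,0,0,0,0]]'
python3 - <<'E'
from h import *
im=grab_frame("top"); cv2.imwrite("pics/t2.png",im[60:320,140:500,::-1].repeat(2,0).repeat(2,1))
for n,r in(("mat",rect(grey(im)|dark(im,(240,185,330,305)),0)),("tab",rect(dark(im,(235,185,340,300)),.009)),("phone",rect(dark(im,(180,123,275,170)),.009))):
    print(n,np.round(r[0][0],4),np.round(r[0][1],4),round(r[0][2],2)); print(np.round(r[1],4).tolist())
E
```

```text
time_s: 10.18
ee_pos: [0.4499, 0.107, 0.0321]
eef_rot: [1.0, -0.017, 0.005, -0.0]
wrist_force: [-1.2, -0.1, 18.7]
gripper_width: 0.504
time_s: 10.93
ee_pos: [0.4478, 0.107, 0.1993]
eef_rot: [1.0, -0.017, 0.006, -0.0]
wrist_force: [1.4, 0.5, -0.2]
gripper_width: 0.499
time_s: 11.93
ee_pos: [0.4625, -0.2281, 0.1923]
eef_rot: [1.0, -0.019, -0.0, 0.001]
wrist_force: [-0.4, -0.2, 0.2]
gripper_width: 0.498
mat [0.4801 0.1082] [0.169  0.2284] 88.17
[[0.36320000886917114, 0.027499999850988388], [0.5914999842643738, 0.020099999383091927], [0.5968999862670898, 0.1889999955892563], [0.3686000108718872, 0.19629999995231628]]
tab [0.4881 0.1043] [0.1177 0.1712] 84.52
[[0.39730000495910645, 0.05389999970793724], [0.5677000284194946, 0.03759999945759773], [0.5788999795913696, 0.15469999611377716], [0.40849998593330383, 0.17110000550746918]]
phone [0.6872 0.2344] [0.0619 0.147 ] 0.92
[[0.6549999713897705, 0.3073999881744385], [0.6574000120162964, 0.16040000319480896], [0.7192999720573425, 0.16140000522136688], [0.7168999910354614, 0.3084000051021576]]
```

View pics/t2.png

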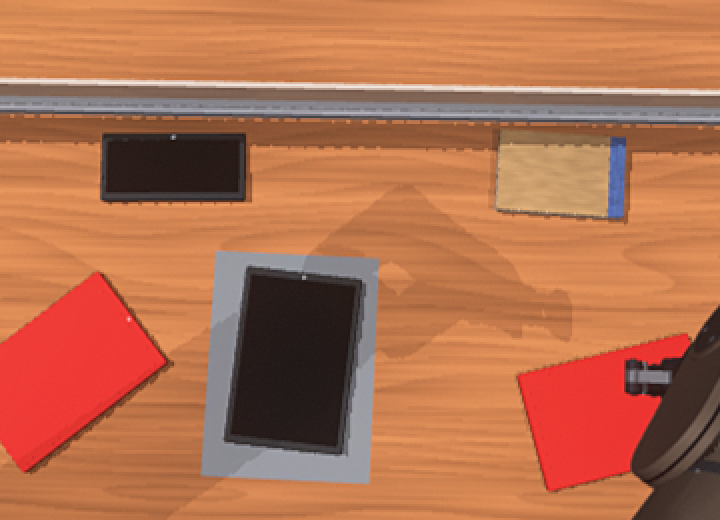

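Position is good, but the tablet still sits about 3.6° off the mat. I'll measure it properly, with the bezel included, before pressing again with the fingers set wider.

Run:
```python
from h import *
im=grab_frame("top")
for t in(75,90,):
  r=rect(dark(im,(235,185,340,300),t),.009); print(t,np.round(r[0][0],4),np.round(r[0][1],4),r[0][2]); print(np.round(r[1],4).tolist())
print(im[185:300:8,245:330:5].max(2))
s=sense();print(s["ee_pos"],s["eef_rot"])
```

```text
75 [0.4851 0.105 ] [0.1195 0.1783] 84.16988372802734
[[0.3903000056743622, 0.05460000038146973], [0.5677000284194946, 0.0364999994635582], [0.5799000263214111, 0.15530000627040863], [0.4025000035762787, 0.17339999973773956]]
90 [0.4852 0.103 ] [0.1249 0.179 ] 84.2262954711914
[[0.38989999890327454, 0.04989999905228615], [0.5680000185966492, 0.03189999982714653], [0.5806000232696533, 0.15620000660419464], [0.4023999869823456, 0.17419999837875366]]
[[221 189 191 201 215 226 226 230 229 227 207 184 185 185 183 198 200]
 [221 161 162 163  78 123 166 168 164 156 144 144 144 143 144 142 141]
 [228 162 163 167  45  40  40  39  38  37  36  44  52  59  63  43 141]
 [220 163 163 159  37  39  39  38  38  38  35  36  38  37  38  86 143]
 [207 162 153  81  38  38  37  37  36  36  35  35  36  36  35  91 145]
 [164 144 145  59  38  35  37  36  36  34  34  36  36  37  55  86 144]
 [146 145 147  58  36  36  34  36  33  32  33  33  34  35  59 147 144]
 [148 145 150  41  36  35  35  33  34  34  34  34  34  35  55 147 165]
 [147 146 121  38  35  36  34  34  34  33  34  35  36  35  79 164 166]
 [147 146  71  37  37  36  36  35  33  34  34  35  36  33 107 164 171]
 [146 144  63  39  38  36  36  34  34  36  36  37  38  50 106 164 175]
 [145 146  50  38  39  38  37  36  35  38  38  38  39  66 159 166 163]
 [145 147 112  54  55  64  62  65  63  58  41  38  39  71 168 164 175]
 [146 145 147 146 142 166 165 165 165 165 166 167 167 168 166 166 196]
 [140 155 173 172 169 167 166 167 167 165 166 166 167 165 166 165 209]]
[ 0.46242277 -0.22436837  0.19173136] [ 9.99828206e-01 -1.85098295e-02 -6.53339234e-04 -7.19812488e-04]
```

```bash
python3 -m crank '[[0,-0.03,0,0,0,0,-0.5],[0,-0.03,0,0,0,0,-0.5],[0,-0.03,0,0,0,0,-0.5],[0,-0.03,0,0,0,0,-0.5],[0.006,-0.03,0,0,0,0,-0.5],[0.006,-0.03,0,0,0,0,-0.5],[0,-0.03,0,0,0,0,-0.5],[0,-0.03,0,0,0,0,-0.5],[0,-0.03,0,0,0,0,-0.5],[0,-0.03,0,0,0,0,-0.5],[0,-0.03,0,0,0,0,-0.5],[0,0,0,0,0,0,-0.5]]'
python3 -m crank '[[0,0,0.03,0,0,0,-0.5],[0,0,0.03,0,0,0,-0.5],[0,0,0.03,0,0,0,-0.5],[0,0,0.03,0,0,0,-0.5],[0,0,0.02,0,0,0,-0.5],[0,0,0.01,0,0,0,-0.5],[0,0,0.005,0,0,0,-0.5],[0,0,0,0,0,0,-0.5],[0,0,0,0,0,0,-0.5],[0,0,0,0,0,0,-0.5]]'
```

```text
time_s: 13.03
ee_pos: [0.4848, 0.1106, 0.192]
eef_rot: [1.0, -0.014, -0.001, -0.001]
wrist_force: [0.3, -0.7, 0.0]
gripper_width: 0.749
time_s: 13.87
ee_pos: [0.4878, 0.1055, 0.039]
eef_rot: [1.0, -0.017, 0.002, -0.0]
wrist_force: [0.2, -0.4, 1.0]
gripper_width: 0.753
```

```bash
python3 -m crank '[[0,0,0.004,0,0,0,-0.5],[0,0,0.003,0,0,0,-0.5],[0,0,0.002,0,0,0,-0.5],[0,0,0.001,0,0,0,-0.5],[0,0,0,0,0,0,-0.5],[0,0,0,0,0,0,-0.5]]'
python3 -m crank '[[0,0,0.001,0,0,0,-0.5],[0,0,0,0,0,0,-0.5],[0,0,0,0,0,0,-0.5]]'
python3 -m crank '[[0,0,0.001,0,0,0,-0.5],[0,0,0,0,0,0,-0.5],[0,0,0,0,0,0,-0.5]]'
```

```text
time_s: 14.37
ee_pos: [0.4872, 0.1053, 0.028]
eef_rot: [1.0, -0.017, 0.001, -0.0]
wrist_force: [-0.4, -0.3, 5.5]
gripper_width: 0.752
time_s: 14.62
ee_pos: [0.488, 0.1054, 0.0279]
eef_rot: [1.0, -0.017, 0.001, -0.0]
wrist_force: [-0.8, -0.2, 8.8]
gripper_width: 0.749
time_s: 14.87
ee_pos: [0.4888, 0.1054, 0.0279]
eef_rot: [1.0, -0.017, 0.002, -0.0]
wrist_force: [-1.6, 0.4, 13.7]
gripper_width: 0.749
```

```bash
python3 -m crank '[[0,0,0.0005,0,0,0,-0.5],[-0.001,0,0,0,0,-0.5,-0.5],[-0.001,-0.001,0,0,0,-0.5,-0.5],[-0.001,-0.001,0,0,0,-0.5,-0.5],[-0.001,-0.001,0,0,0,-0.5,-0.5],[-0.001,0,0,0,0,-0.5,-0.5],[0,0,0,0,0,-0.5,-0.5],[0,0,0,0,0,-0.5,-0.5],[0,0,0,0,0,-0.5,-0.5],[0,0,0,0,0,0,-0.5],[0,0,0,0,0,0,-0.5]]'
python3 - <<'E'
from h import *
print(sense()["ft_torque"])
cv2.imwrite("pics/s4.png",cv2.resize(grab_frame("scene")[50:330,180:480,::-1],None,fx=2,fy=2))
E
```

```text
time_s: 15.78
ee_pos: [0.4853, 0.1085, 0.0279]
eef_rot: [1.0, 0.017, 0.004, -0.0]
wrist_force: [-0.0, 0.4, 12.4]
gripper_width: 0.746
[ 0.0292137  -0.05165896 -0.00222452]
```

View pics/s4.png

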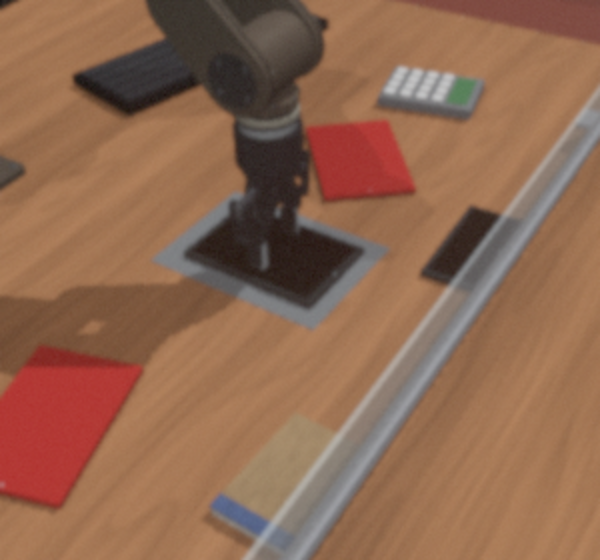

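Can't judge the angle here, so I'll lift, swing aside and measure.

```bash
python3 -m crank '[[0,0,-0.002,0,0,0,-0.5],[0,0,-0.003,0,0,0,-0.5],[0,0,-0.01,0,0,0,-0.5],[0,0,-0.03,0,0,0,-0.5],[0,0,-0.03,0,0,0,-0.5],[0,0,-0.03,0,0,0,-0.5],[0,0,0,0,0,0,-0.5]]'
python3 -m crank '[[0,0.03,0,0,0,0,-0.5],[0,0.03,0,0,0,0,-0.5],[0,0.03,0,0,0,0,-0.5],[0,0.03,0,0,0,0,-0.5],[0,0.03,0,0,0,0,-0.5],[0,0.03,0,0,0,0,-0.5],[0,0.03,0,0,0,0,-0.5],[0,0.03,0,0,0,0,-0.5],[0,0.03,0,0,0,0,-0.5],[0,0.03,0,0,0,0,-0.5],[0,0.03,0,0,0,0,-0.5],[0,0,0,0,0,0,-0.5]]'
cat > m.py <<'E'
from h import *
im=grab_frame("top")
for n,r in(("mat",rect(grey(im)|dark(im,(240,185,330,305)),0)),("tab",rect(dark(im,(235,185,340,300),75),.009))):
    print(n,np.round(r[0][0],4),np.round(r[0][1],4),round(r[0][2],2))
s=sense();print(s["ee_pos"],s["eef_rot"])
E
python3 m.py
```

```text
time_s: 16.42
ee_pos: [0.4853, 0.1086, 0.1364]
eef_rot: [1.0, 0.018, 0.006, -0.0]
wrist_force: [0.7, 0.4, 0.0]
gripper_width: 0.751
time_s: 17.42
ee_pos: [0.4932, -0.2258, 0.1301]
eef_rot: [1.0, 0.016, 0.0, 0.001]
wrist_force: [-0.6, -0.2, -0.0]
gripper_width: 0.748
mat [0.4801 0.1082] [0.1689 0.2284] 88.22
tab [0.4839 0.108 ] [0.119  0.1784] 88.17
[ 0.49285492 -0.22352335  0.12969752] [ 9.99877060e-01  1.56799110e-02 -7.04459417e-05  1.30220231e-05]
```

The tablet is squared within 0.1°, 4 mm off centre, and well inside the mat. I'll do one last check of the bystanders before handing in.

Run:
```python
from h import *
a=cv2.imread("pics/top0.png")[:,:,::-1]; b=grab_frame("top")
for im in(a,b):
    r=rect(dark(im,(180,123,275,170),75),.009)[0]; hs=cv2.cvtColor(np.ascontiguousarray(im),cv2.COLOR_RGB2HSV)
    m=cv2.inRange(hs,(100,100,50),(130,255,255)); m[:110]=0;m[180:]=0;m[:,:420]=0;m[:,470:]=0
    print(r,rect(m,.013)[0])
cv2.imwrite("pics/t3.png",b[60:320,140:500,::-1].repeat(2,0).repeat(2,1))
```

```text
((0.6829158067703247, 0.2352362871170044), (0.07031626254320145, 0.14926762878894806), 0.9247744679450989) ((0.6788685917854309, -0.22528186440467834), (0.014506673440337181, 0.08363033086061478), 86.7989730834961)
((0.6829277873039246, 0.23478159308433533), (0.0703069344162941, 0.14835794270038605), 0.9247844815254211) ((0.6788685917854309, -0.22528186440467834), (0.014506673440337181, 0.08363033086061478), 86.7989730834961)
```

View pics/t3.png

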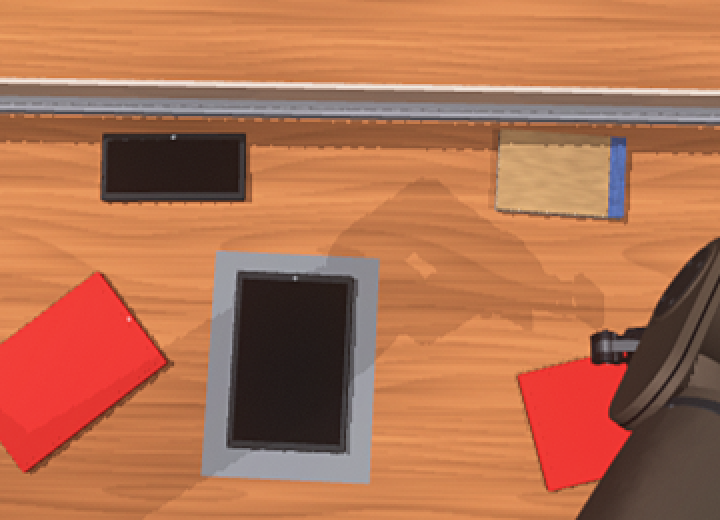

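The tablet, from about (228,272) to (355,452), lies square inside the mat. The phone and book are unmoved, and the gripper is in free air.

```bash
python3 -c "from bench import *; print(close_job())"
```

```text
the job is handed in; nothing more can be done
None
```

The tablet is fully on the grey repair mat and squared up with it, and the job is handed in. I pressed it with about 12–19 N at the wrist, drew it out from under the screen and slid it flat to the mat.

- **Squaring:** the first 3.4° turn did not square it; it still lay about 4° off the mat's axis. I pressed again at its middle with the fingers set wider, turned it 4°, then lifted clear.
- **Last check, tablet:** it is within about 0.1° of the mat's axis and about 4 mm off the mat's centre, with roughly 20 mm or more of mat showing on every side.
- **Last check, bystanders:** the phone and receipt book are where they started (the phone within 0.5 mm, the book's spine exactly). By eye, the red look-alikes have not moved either.
- **Robot:** it ended about 0.33 m to the side, in free air at 0.13 m height, after about 17.5 s.

No check failed at the end.

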